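# Release the eccentric lock and dock the board carriage

### The arm

A 6-joint arm with a two-finger parallel gripper is mounted at the origin on the work surface. World frame = base frame: x ahead of the robot, y to its left, z up, the work surface at z = 0. Lengths are in mm, angles in rad, forces in N, time in s.
With the tool pointing down it reaches from about 350 to 975 mm from the base axis. Payload 7.1 kg.
Tool frame: the origin (TCP) lies on the centre line of the jaws, within the pads' length; the fingertips stand 8 mm ahead of it and the grasp point (between the pads) lies 11 mm behind it; z points along the fingers, x is the direction in which the jaws open and shut, and the axes are right-handed (so a half turn about z gives the same grasp; the last joint's range is limited). The gripper opens to 88 mm and grips with 3 to 60 N. Pads are 20 mm wide; open, the fingers measure 115 mm over their backs; the gripper's body (75 mm by 178 mm) begins 61 mm behind the grasp point.
Start: joints at [1.225, 0.423, 1.63, -0, 1.089, -0.019], TCP at [200.602, 591.915, 210.075] pointing down, gripper open.
Joint ranges: [-3, 3], [-0.9, 2.11], [0.09, 2.58], [-1.31, 4.45], [0.11, 2.69], [-2.54, 2.54]. Speed limits (rad/s): [2.39, 2.39, 3.01, 3.14, 3.14, 3.14].

### API

Orientations are given as a rotation vector (axis times angle).
In Python, from workcell import ctrl gives the robot as it stands.
- The arm moves only by the shell command python3 -m handwheel 'ROWS'. ROWS is JSON, a list of rows, each a list of 3 entries, a list of its own where there are three numbers: the turn, a rotation vector about the tool's x, y, z in rad, then the shift along the tool's x, y, z in mm, then the opening, from 0 (shut) to 1 (fully open). In form: [[[ax, ay, az], [tx, ty, tz], jaw], ...]. A call has exactly 10 rows; each row shifts and turns the pose as measured when the row begins, along the tool's axes as they then stand; what a row does not reach is not made up. A row lasts 1/12 s, in which the tool goes at most 41.7 mm and 7.16 degrees, less where a joint would pass 70% of its speed; a pose out of reach is approached as far as the arm can. A call with a gripper value outside its range is refused whole. The fingers move at their own pace and stop on an object; the grip force is fixed at half the most. Time passes only in rows, so rows that do not move let the fingers close, or fill a call up. It gives the time, the measured TCP pose, the force and the opening at its end, in the units of the state.
- ctrl.get_obs(): the state, without advancing time (a new reading comes with each control period).
- ctrl.get_image(name): name is "side" or "top" or "wrist"; returns a dict with "pixels" (480x640x3 uint8, red, green, blue), "camera_matrix" (3x3 intrinsics, pixels), "rvec" (rotation vector, rad) and "tvec" (3), from world to camera coordinates, as OpenCV has them. Camera axes: x right, y down, z forward; pixel columns grow to the right and rows downward; lengths in mm; the calibration is good to about 2 mm. A picture is of the moment at which its call begins. There is no depth.
- ctrl.close_job(): hands the job in, once; it reports no verdict.
Trained networks look in a picture, given as the dict that the camera call returned (one of the last four; its "shot" number tells which), for a name from the list of things; names that differ only in an ending like _2 or _b are one class to them, and where a whole thing is asked for, a point or a joint stands for the part that bears it (a point fixed in the world has none). Each returns a list of dicts, best first, with "score" (0 to 1); they miss things now and then, are a little off and sometimes report something else, mostly with a low value. They report only what shows in the picture. A call takes as long as a camera call. They do not tell look-alikes from the thing itself.
- ctrl.look_for(picture, query): "position" ([x, y, z] in mm, in the coordinates of the camera as it stood for that picture, good to about 4 mm: the middle of the surface that is visible of it).
- ctrl.spot_point(picture, query): "position" ([x, y, z] in mm, in the coordinates of the camera as it stood for that picture, good to about 4 mm: a listed point, or the origin of a listed thing).
The state is a dict: "t": time; "qpos": joint angles; "qvel": joint speeds; "joint_torque": joint torques, N m; "ee_pos": TCP position; "orientation": TCP orientation; "ft_force": force on the tool from outside, world axes, zero at the start; "moment": the same for the moment, N m; "width": finger opening in mm.
Only numpy, scipy, OpenCV 4.12 (cv2) and the standard library are available. Lean on these libraries where they do the work, as an engineer would, in place of code of your own. Each camera call takes 0.05 s, during which the arm holds its last target.

### The job

On the test station, push the red lever round with your fingertips, gripping nothing, until the brass cam is at its low point (lever pointing straight at the green mark on the base plate). Only then push the carriage by its yellow plate until it is fully home, so that the board's tongue sits in the black socket. Leave the cam at its low point, do not touch or lift the circuit board that lies in the carriage, and leave the screwdriver, meter and capacitor where they are.

Things in the scene. Friction and masses are not known exactly. Their poses are not given: they have to be found in the camera images.
- station: Docking station fixed to the bench: grey base plate 270 x 250 x 12 mm, origin at the centre of its underside. Its x axis is the way the carriage slides home (roughly away from the robot), y to the left of that, z up. Left half: carriage (near) and black socket block (far, x 48 to 85 mm, y 0 to 90 mm, top 50 mm high). Right half: cam with lever.
- cam_axis (a point): Point on the cam's upright axis, 63 mm above the bench; station frame x 15, y -60 mm. The cam is a brass disc, radius 32 mm, 20 to 34 mm above the bench, its centre 14 mm off the axis on the lever's side. It stops the carriage's blue nose unless near its low point, with lever and big side turned away from the nose.
- low_mark (a point): Green mark, 18 x 20 mm, on the base plate, 108 mm from the cam axis along the station's +x, 13 mm above the bench. The lever points at it when the cam is at its low point.
- lever_end (a point): Outer end of the red lever, 63 mm above the bench, 95 mm from the cam axis. The lever is a straight upright bar, 12 mm thick, 46 to 80 mm above the bench, running out from a round hub (radius 14 mm) on the axis; push either flat side. Nothing else within the lever's sweep is higher than 34 mm.
- cam (a joint): Angle of cam and lever, rad. 0 = low point, lever along the station's +x, at the green mark. Positive = clockwise seen from above (1.57: lever along station -y; 3.14 would be the high point). Starts between 1.7 and 2.6: turn it counter-clockwise; it turns on past 0 to a stop at -0.6. Stiff (0.4 N m, about 6 N at 65 mm), stays where it is left.
- carriage (a joint): Travel of the carriage, m: 0 = drawn back (start), 0.040 = fully home against its stop. Slides along the station's +x with about 4 N of friction, stays where it is left. With the cam as it starts, the nose would hit the cam after 16 to 28 mm, too short.
- push_face (a point): Centre of the near face of the yellow push plate, 60 mm above the bench, moves with the carriage (drawn back: station x -103, y 45 mm). The plate is 8 mm thick, 60 mm wide along y, 16 to 85 mm above the bench. The carriage is a dark steel tray 100 x 90 mm; its blue nose arm, top 34 mm high, reaches right to station y -85 mm.
- board_mid (a point): Centre of the green circuit board (86 x 80 mm, 3 mm thick, with parts up to 31 mm high and a 24 mm long, 50 mm wide tongue towards the socket). It lies loose in the carriage, centre about 23 mm above the bench, and rides along with it.
- driver_mid (a point): Middle of a loose screwdriver, green handle, 170 mm long, lying on the bench: bystander.
- meter_mid (a point): Centre of a loose orange meter, 80 x 55 x 30 mm, lying on the bench: bystander.
- capacitor_mid (a point): Centre of a loose blue capacitor can, 36 mm across, 48 mm high, standing on the bench: bystander.
There are look-alikes about, which are no part of the job. Of the things like the part that bears board_mid, leave any that is pink or purple; of the rest the larger one is meant.

How it is judged (in metres and radians):
On the way, in this order (a step that is already met when the one before it is completed fails the run):
1. the cam is at its low point while the carriage is still drawn back (value of joint cam between -0.35 and 0.35 rad and value of joint carriage below 0.014 m), for 0.2 s.
2. the carriage is pushed home (value of joint cam between -0.35 and 0.35 rad and value of joint carriage above 0.0375 m), for 0.2 s.
At the end, for the whole second after the job is handed in: The cam is within 0.35 rad (20 degrees) of its low point, the carriage is within 2.5 mm of fully home and at rest, the board lies flat in the carriage with its tongue in the socket, and the bystanders are within 20 mm of where they were (all of step 2 and x of board_mid in the frame of station between -0.013 and 0.003 m and z of board_mid in the frame of station below 0.03 m and angle between board_mid's own z axis and vertical below 0.08 rad and velocity of joint carriage between -0.005 and 0.005 m/s and not (distance of any of driver_mid, meter_mid, capacitor_mid from where it was at the start of the episode above 0.02 m)); the robot touches nothing.
It fails at once if the carriage is pushed forward (14 mm or more) before the cam is at its low point (value of joint carriage above 0.014 m and value of joint cam above 0.6 rad).
It fails at once if the circuit board is lifted (z of board_mid in the frame of station above 0.035 m).
It fails at once if the circuit board is touched (contact force between any of the fingers, the arm and board above 1 N).
It fails at once if a bystander is moved, lifted or knocked over (distance of any of driver_mid, meter_mid, capacitor_mid from where it was at the start of the episode above 0.02 m or height (world z) of any of driver_mid, meter_mid above 0.035 m or height (world z) of capacitor_mid above 0.045 m).
It also fails if it takes over 48 s, if anything falls off the work surface, if the arm or the gripper's body presses on something with over 40 N, if the wrist force passes 120 N, or if a joint passes its speed limit or range.

## Working session

There is one attempt and no reset: what is moved stays moved. The work goes in short steps, Python scripts to look and compute and a shell command to move; the robot and the scene stay as the last step left them, time stands still between calls to the robot, and variables do not carry over. Pictures are saved under pics/ and viewed, and the job is handed in when it is done.

```bash
ls; mkdir -p pics
cat > h.py <<'E'
import numpy as np,cv2
from workcell import ctrl
def Rt(p):
    return cv2.Rodrigues(np.array(p["rvec"],float))[0],np.array(p["tvec"],float).ravel()
def w(p,c):
    R,t=Rt(p); return R.T@(np.array(c)-t)
def px(p,X):
    return cv2.projectPoints(np.array([X],float),np.array(p["rvec"],float),np.array(p["tvec"],float),np.array(p["camera_matrix"],float),None)[0].ravel()
def ray(p,uv,z):
    R,t=Rt(p);K=np.array(p["camera_matrix"]);d=R.T@np.linalg.inv(K)@np.array([uv[0],uv[1],1.]);o=-R.T@t
    return o+d*(z-o[2])/d[2]
def save(p,n): cv2.imwrite("pics/"+n,cv2.cvtColor(p["pixels"],cv2.COLOR_RGB2BGR))
E
python3 - <<'E'
from h import *
o=ctrl.get_obs();print({k:np.round(v,3) for k,v in o.items()})
for n in ["top","side"]:
    p=ctrl.get_image(n);save(p,n+"0.png")
    for q in ["station","cam_axis","low_mark","lever_end","push_face","board_mid","driver_mid","meter_mid","capacitor_mid"]:
        for r in ctrl.spot_point(p,q)[:3]:
            X=w(p,r["position"]);print(n,q,round(r["score"],2),X.round(),px(p,X).round())
E
```

```text
pics
{'t': np.float64(0.0), 'qpos': array([ 1.225,  0.424,  1.631, -0.   ,  1.089, -0.019]), 'qvel': array([ 0.   ,  0.002, -0.002,  0.001, -0.001,  0.001]), 'joint_torque': array([ 1.0000e-03, -5.4465e+01, -2.7367e+01,  6.4000e-02,  2.3000e-02,
       -0.0000e+00]), 'ee_pos': array([200.402, 591.384, 209.315]), 'orientation': array([ 2.553e+00,  1.830e+00, -2.000e-03]), 'ft_force': array([-0.679,  0.304, -0.825]), 'moment': array([0.029, 0.048, 0.022]), 'width': np.float64(87.875)}
top station 0.84 [554. -25.  -4.] [361. 245.]
top station 0.45 [457.  29.  63.] [329. 286.]
top cam_axis 0.77 [568. -91.  61.] [399. 236.]
top low_mark 0.88 [675. -93.  12.] [401. 190.]
top lever_end 0.66 [ 522. -167.   63.] [437. 264.]
top push_face 0.67 [459.  29.  64.] [329. 285.]
top push_face 0.19 [ 519. -170.   63.] [439. 266.]
top board_mid 0.76 [517.  21.  30.] [336. 258.]
top board_mid 0.71 [505. 309.   3.] [192. 248.]
top board_mid 0.63 [ 334. -118.    5.] [397. 363.]
top driver_mid 0.9 [496. 192.  10.] [249. 259.]
top driver_mid 0.47 [ 519. -167.   63.] [437. 266.]
top meter_mid 0.56 [673. 187.  14.] [264. 174.]
top meter_mid 0.3 [514.  21.  26.] [336. 260.]
top capacitor_mid 0.86 [ 535. -260.   27.] [482. 267.]
side station 0.71 [559. -30.  -0.] [369. 280.]
side cam_axis 0.83 [568. -87.  64.] [405. 260.]
side cam_axis 0.17 [494. 187.  13.] [256. 234.]
side low_mark 0.72 [676. -99.   9.] [450. 265.]
side lever_end 0.73 [ 518. -171.   66.] [433. 303.]
side push_face 0.71 [465.  26.  56.] [299. 258.]
side board_mid 0.76 [517.  25.  24.] [326. 263.]
side board_mid 0.68 [505. 305.   3.] [227. 214.]
side board_mid 0.66 [312. 189.   2.] [161. 280.]
side driver_mid 0.57 [495. 193.  11.] [254. 234.]
side meter_mid 0.79 [678. 188.  20.] [330. 199.]
side capacitor_mid 0.63 [ 540. -259.   18.] [500. 363.]
```

View pics/top0.png

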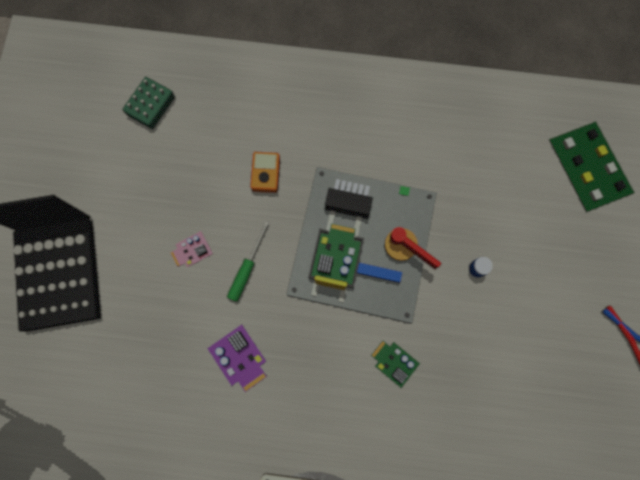

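View pics/side0.png

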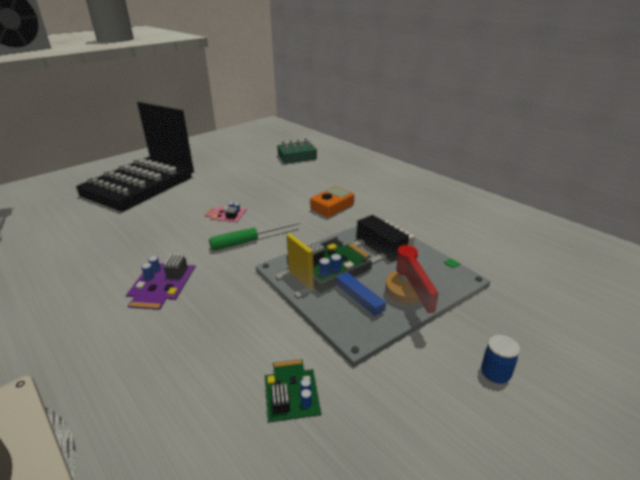

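Run:
```python
import cv2
a=cv2.imread("pics/top0.png")[150:320,290:500]
cv2.imwrite("pics/crop0.png",cv2.resize(a,None,fx=3.5,fy=3.5,interpolation=2))
```

```text
(no output)
```

View pics/crop0.png

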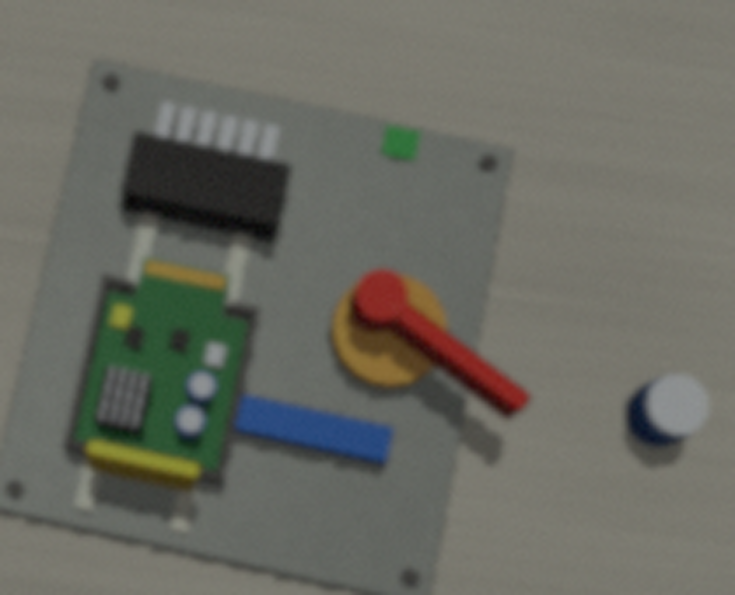

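Three boards could be the one with board_mid, in the top view:
- Green at (336,258), in the carriage.
- Small green at (397,363), on the bench.
- Purple at (237,357) and pink at (191,249), both to be left alone.

The larger green one is the one in the carriage. The enlarged crop confirms it, with its tongue towards the socket. The lever points right and a little back, with its end at (438,264), and the green mark is at (404,191). Next I'll refine the geometry.

Run:
```python
from h import *
p=ctrl.get_image("top")
f=lambda u,v,z: ray(p,(290+u/3.5,150+v/3.5),z)
hs=[f(*c,12) for c in [(110,82),(487,163),(410,578),(14,489)]]
for h in hs: print(h.round(1))
c=np.mean(hs,0);d=(hs[0]-hs[3]+hs[1]-hs[2]);print("centre",c.round(1),"yaw",np.degrees(np.arctan2(d[1],d[0])), "lenx",np.linalg.norm(d)/2,"leny",np.linalg.norm(hs[0]-hs[1]))
yaw=np.arctan2(d[1],d[0]);R=np.array([[np.cos(yaw),-np.sin(yaw)],[np.sin(yaw),np.cos(yaw)]])
for n,s in dict(axis=(15,-60),mark=(123,-60),push=(-103,45)).items(): print(n,(c[:2]+R@s).round(1))
a=f(380,298,80);e=f(517,400,80);m=f(400,143,13)
print("hub",a.round(1),"tip",e.round(1),"mark",m.round(1),"lever ang",np.degrees(np.arctan2(*(e-a)[1::-1])))
```

```text
[690.   72.3  12. ]
[ 668.2 -150.1   12. ]
[ 425.5 -127.6   12. ]
[447.   95.6  12. ]
centre [557.7 -27.5  12. ] yaw -5.388830620389624 lenx 243.95791889740195 leny 223.4366758126505
axis [567.  -88.6]
mark [674.5 -98.7]
push [459.4  27. ]
hub [564.6 -88.   80. ] tip [ 518.9 -164.5   80. ] mark [673.7 -99.   13. ] lever ang -120.85056183454327
```

```bash
python3 -m handwheel '[[[0,0,0],[-29,25.7,0],0],[[0,0,0],[-29,25.7,0],0],[[0,0,0],[-29,25.7,0],0],[[0,0,0],[-29,25.7,0],0],[[0,0,0],[-29,25.7,0],0],[[0,0,0],[-29,25.7,0],0],[[0,0,0],[-29,25.7,0],0],[[0,0,0],[-29,25.7,0],0],[[0,0,0],[-29,25.7,0],0],[[0,0,0],[-29,25.7,0],0]]'
python3 -m handwheel '[[[0,0,0],[-29,25.7,0],0],[[0,0,0],[-29,25.7,0],0],[[0,0,0],[-29,25.7,0],0],[[0,0,0],[-29,25.7,0],0],[[0,0,0],[-29,25.7,0],0],[[0,0,0],[-29,25.7,0],0],[[0,0,0],[-29,25.7,0],0],[[0,0,0],[-29,25.7,0],0],[[0,0,0],[-29,25.7,0],0],[[0,0,0],[0,0,0],0]]'
python3 -m handwheel '[[[0,0,0.12],[0,0,0],0],[[0,0,0.12],[0,0,0],0],[[0,0,0.12],[0,0,0],0],[[0,0,0.12],[0,0,0],0],[[0,0,0.12],[0,0,0],0],[[0,0,0.12],[0,0,0],0],[[0,0,0.12],[0,0,0],0],[[0,0,0.12],[0,0,0],0],[[0,0,0.12],[0,0,0],0],[[0,0,0.12],[0,0,0],0]]'
cat >> h.py <<'E'
def st():
    o=ctrl.get_obs();R=cv2.Rodrigues(np.array(o["orientation"],float))[0]
    ax=np.degrees(np.arctan2(R[1,0],R[0,0]));P=np.array(o["ee_pos"])
    print("t",round(float(o["t"]),2),"P",P.round(1),"xang",round(ax,1),"zax",R[:,2].round(3),"F",np.array(o["ft_force"]).round(1),"w",round(float(o["width"]),1),"q",np.array(o["qpos"]).round(2))
    return o,P,R
AX=np.array([567,-89.])
def loc(lev):
    o,P,R=st()
    l=np.radians(lev);u=np.array([np.cos(l),np.sin(l)]);tg=np.array([-u[1],u[0]])
    d=P[:2]-AX;print("radial",round(d@u,1),"tang",round(d@tg,1))
def todelta(T):
    o,P,R=st();print("tool delta",(R.T@(np.array(T)-P)).round(1))
E
python3 -c "
from h import *
todelta([499.5,-124.7,60])"
```

```text
t: 1.88
ee_pos: [354.5, 228.5, 209.3]
orientation: [-2.539, -1.844, -0.012]
ft_force: [1.0, 0.9, 1.3]
width: 24.6
t: 2.72
ee_pos: [501.2, -114.7, 211.6]
orientation: [2.543, 1.838, 0.026]
ft_force: [0.9, 0.0, 0.6]
width: 0.5
t: 3.55
ee_pos: [500.2, -115.7, 211.5]
orientation: [-3.134, -0.005, -0.023]
ft_force: [0.3, -0.1, 0.4]
width: 0.5
t 3.55 P [ 500.2 -115.7  211.5] xang 0.2 zax [ 0.015  0.007 -1.   ] F [ 0.3 -0.1  0.4] w 0.5 q [-0.26  0.25  1.88  0.01  1.   -0.27]
tool delta [ -2.9  10.1 151.4]
```

```bash
python3 -m handwheel '[[[0,0,0.108],[0,0,10],0],[[0,0,0.108],[0,0,10],0],[[0,0,0.108],[0,0,15],0],[[0,0,0.108],[0,0,15],0],[[0,0,0.108],[0,0,15],0],[[0,0,0],[0,4,20],0],[[0,0,0],[0,4,20],0],[[0,0,0],[0,0,20],0],[[0,0,0],[0,0,18],0],[[0,0,0],[0,0,6],0]]'
python3 - <<'E'
from h import *
loc(-120.5);todelta([499.5,-124.7,60])
for n in ["top","side"]: save(ctrl.get_image(n),n+"1.png")
E
```

```text
t: 4.38
ee_pos: [500.6, -117.9, 60.7]
orientation: [-3.002, 0.881, -0.033]
ft_force: [-0.4, -0.3, -0.7]
width: 0.3
t 4.38 P [ 500.6 -117.9   60.7] xang -32.7 zax [ 0.024  0.006 -1.   ] F [-0.4 -0.3 -0.7] w 0.3 q [-0.26  0.49  1.98  0.02  0.65  0.29]
radial 58.6 tang -42.6
t 4.38 P [ 500.6 -117.9   60.7] xang -32.7 zax [ 0.024  0.006 -1.   ] F [-0.4 -0.3 -0.7] w 0.3 q [-0.26  0.49  1.98  0.02  0.65  0.29]
tool delta [2.8 6.3 0.6]
```

View pics/side1.png

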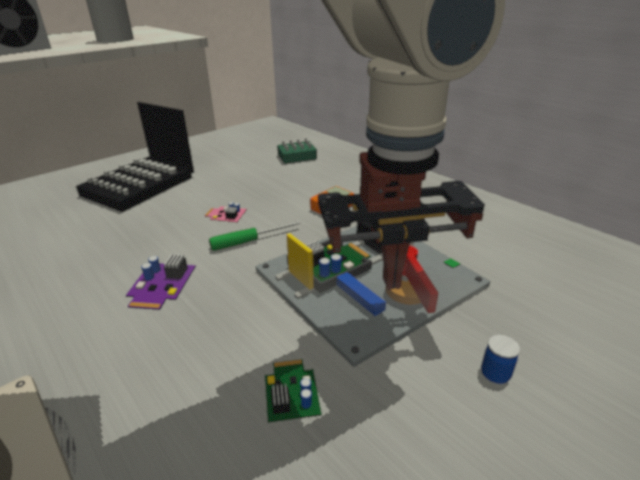

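The side view shows the closed fingertips at about (395,270) on the near side of the red lever, clear of the yellow plate and the nose. Now I'll make contact and start the arc.

```bash
python3 -m handwheel '[[[0,0,-0.04],[5,6,0],0],[[0,0,0],[9,0,0],0],[[0,0,0],[8,0,0],0],[[0,0,-0.1],[6.5,1.7,0],0],[[0,0,-0.1],[6.5,1.7,0],0],[[0,0,-0.1],[6.5,1.7,0],0],[[0,0,-0.1],[6.5,1.7,0],0],[[0,0,-0.1],[6.5,1.7,0],0],[[0,0,0],[0,0,0],0],[[0,0,0],[0,0,0],0]]'
python3 - <<'E'
from h import *
loc(-120.5+29)
p=ctrl.get_image("top");save(p,"top2.png")
for r in ctrl.spot_point(p,"lever_end"): print(r["score"],w(p,r["position"]).round())
a=p["pixels"][150:320,290:500,::-1];cv2.imwrite("pics/crop2.png",cv2.resize(a,None,fx=3.5,fy=3.5))
E
```

```text
t: 5.32
ee_pos: [550.0, -153.5, 71.1]
orientation: [-3.134, 0.027, -0.039]
ft_force: [0.3, -0.4, 0.0]
width: 0.5
t 5.32 P [ 550.  -153.5   71.1] xang -1.0 zax [ 0.025  0.007 -1.   ] F [ 0.3 -0.4  0. ] w 0.5 q [-0.3   0.53  1.85  0.02  0.74 -0.3 ]
radial 65.0 tang -15.3
0.26 [518.  21.  27.]
```

View pics/crop2.png

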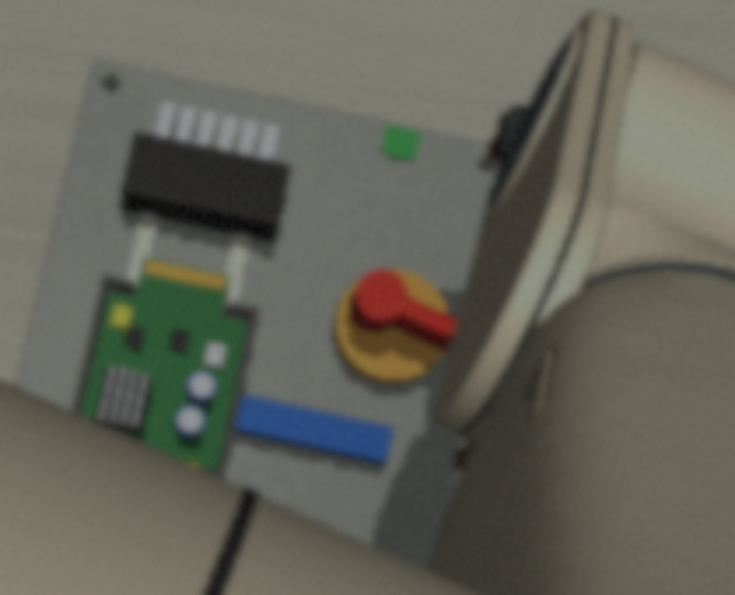

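Run:
```python
from h import *
for n in ["side","wrist"]:
    p=ctrl.get_image(n);save(p,n+"2.png")
    for q in ["lever_end","cam_axis"]:
        for r in ctrl.spot_point(p,q): print(n,q,round(r["score"],2),w(p,r["position"]).round(),px(p,w(p,r["position"])).round())
```

```text
side lever_end 0.63 [ 536. -178.   66.] [446. 299.]
side cam_axis 0.67 [569. -87.  65.] [406. 259.]
side cam_axis 0.59 [ 539. -261.   18.] [501. 363.]
wrist cam_axis 0.58 [562. -91.  62.] [344. 158.]
```

View pics/side2.png

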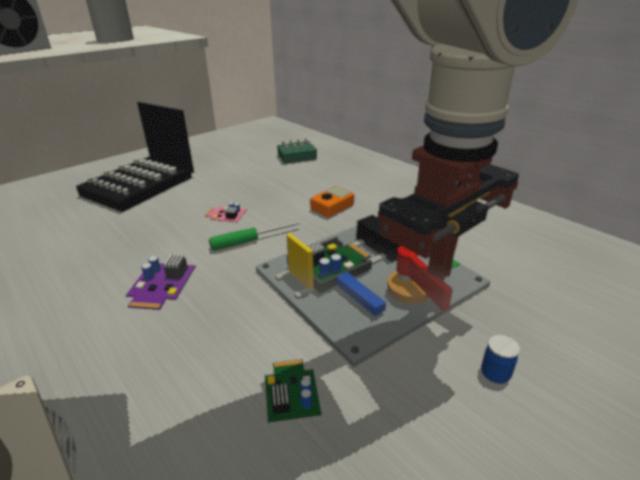

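View pics/wrist2.png

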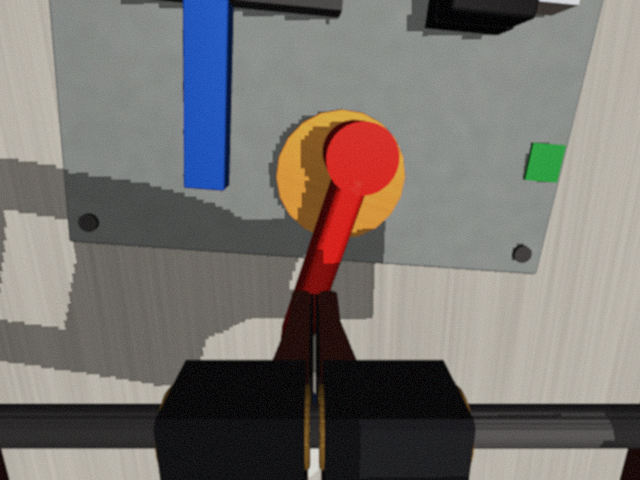

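Run:
```python
from h import *
o,P,R=st()
print(R.round(3))
ims=[]
for n in ["side","wrist"]:
    p=ctrl.get_image(n);a=np.ascontiguousarray(p["pixels"][:,:,::-1])
    s=3; 
    c=px(p,P+R@[0,0,8]);x0,y0=[int(np.clip(v-100,0,m)) for v,m in zip(c,(440,280))]
    b=cv2.resize(a[y0:y0+200,x0:x0+200],None,fx=2,fy=2,interpolation=2)
    for q in [(13.5,10,8),(13.5,-10,8),(-13.5,-10,8),(-13.5,10,8),(0,0,8),(0,0,-20)]:
        u=(px(p,P+R@q)-[x0,y0])*2;cv2.circle(b,tuple(int(v) for v in u),3,(255,255,0),1)
    for la,col in ((-120.5,(255,0,255)),(-105,(0,255,0)),(-110,(255,255,255))):
        l=np.radians(la)
        for z in (46,80):
            e=[567+95*np.cos(l),-89+95*np.sin(l),z];u=(px(p,e)-[x0,y0])*2;cv2.circle(b,tuple(int(v) for v in u),2,col,-1)
    ims.append(b)
cv2.imwrite("pics/ov2.png",np.hstack(ims))
```

```text
t 5.72 P [ 548.6 -153.2   70.2] xang -0.8 zax [ 0.023  0.007 -1.   ] F [-0.4  0.2  0. ] w 0.5 q [-0.3   0.53  1.85  0.02  0.74 -0.3 ]
[[ 1.    -0.014  0.023]
 [-0.014 -1.     0.007]
 [ 0.023 -0.008 -1.   ]]
```

View pics/ov2.png

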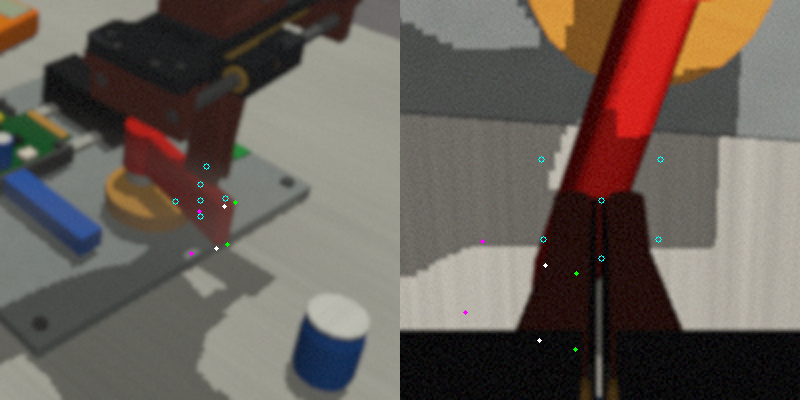

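Run:
```python
from h import *
p=ctrl.get_image("wrist");a=np.ascontiguousarray(p["pixels"][:,:,::-1])
cv2.imwrite("pics/w3.png",cv2.resize(a[110:310,230:430],None,fx=3,fy=3,interpolation=2))
print(ray(p,(362,158),80))
p=ctrl.get_image("side");a=np.ascontiguousarray(p["pixels"][:,:,::-1])
cv2.imwrite("pics/s3.png",cv2.resize(a[200:330,360:520],None,fx=5,fy=4.6,interpolation=2))
```

```text
[566.8998431  -89.27145781  80.        ]
```

View pics/w3.png

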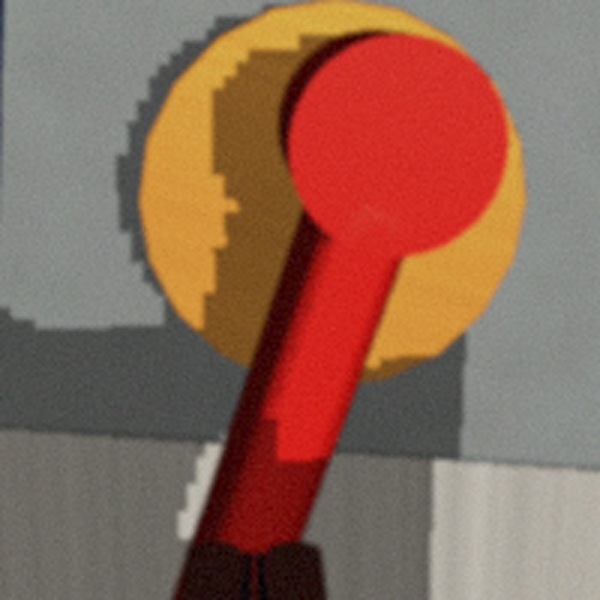

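View pics/s3.png

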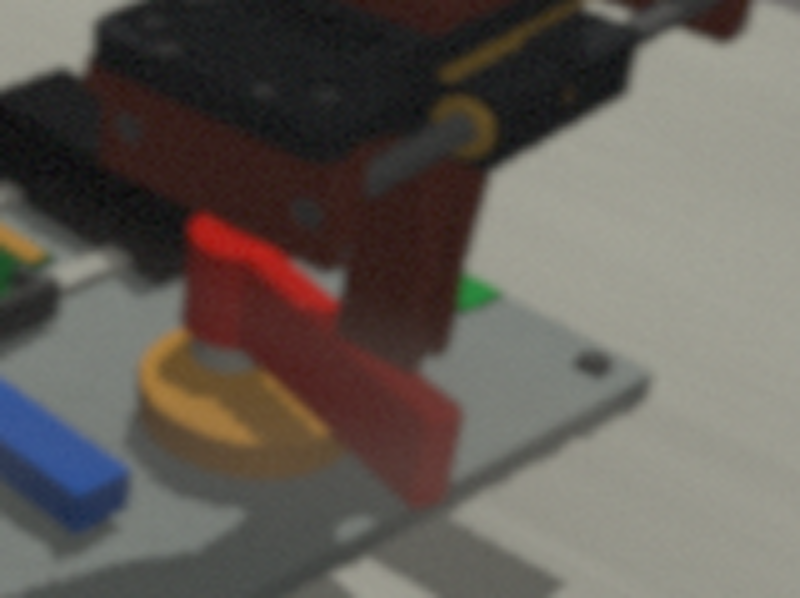

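Run:
```python
from h import *
o,P,R=st()
p=ctrl.get_image("side");pw=ctrl.get_image("wrist")
for dz in (8,-2,-10):
  for q in [(13.5,10),(13.5,-10),(-13.5,10),(-13.5,-10)]:
    X=P+R@[*q,dz]
    print(dz,q,X.round(),"side crop",((px(p,X)-[360,200])*[5,4.6]).round(),"wrist crop",((px(pw,X)-[230,110])*3).round())
e=ray(pw,(230+400/3,110+260/3),80);f=ray(pw,(230+300/3,110+540/3),80);print(e,f,np.degrees(np.arctan2(*(f-e)[1::-1])))
```

```text
t 5.92 P [ 548.8 -153.2   70.2] xang -0.8 zax [ 0.024  0.007 -1.   ] F [-0.1  0.4 -0.2] w 0.3 q [-0.3   0.53  1.85  0.02  0.74 -0.3 ]
8 (13.5, 10) [ 562. -163.   62.] side crop [440. 401.] wrist crop [343. 614.]
8 (13.5, -10) [ 563. -143.   63.] side crop [377. 369.] wrist crop [346. 494.]
8 (-13.5, 10) [ 535. -163.   62.] side crop [377. 443.] wrist crop [170. 614.]
8 (-13.5, -10) [ 536. -143.   62.] side crop [313. 409.] wrist crop [168. 494.]
-2 (13.5, 10) [ 562. -163.   72.] side crop [446. 374.] wrist crop [348. 645.]
-2 (13.5, -10) [ 562. -143.   73.] side crop [382. 341.] wrist crop [351. 520.]
-2 (-13.5, 10) [ 535. -163.   72.] side crop [382. 416.] wrist crop [166. 645.]
-2 (-13.5, -10) [ 535. -143.   72.] side crop [317. 381.] wrist crop [164. 520.]
-10 (13.5, 10) [ 562. -163.   80.] side crop [450. 352.] wrist crop [352. 672.]
-10 (13.5, -10) [ 562. -143.   81.] side crop [386. 319.] wrist crop [355. 542.]
-10 (-13.5, 10) [ 535. -163.   80.] side crop [386. 393.] wrist crop [163. 671.]
-10 (-13.5, -10) [ 535. -143.   80.] side crop [321. 359.] wrist crop [160. 542.]
[ 567.77502698 -104.18973671   80.        ] [ 554.64376069 -143.20349648   80.        ] -108.6022235363753
```

The fingertips rode up onto the top of the lever. They sit at about z = 80, higher than the stated tip offset suggests. The lever is now at about -109°, so it turned about 12°. I'll lift, go back behind it and work lower.

```bash
python3 -m handwheel '[[[0,0,0],[0,0,-15],0],[[0,0,0],[0,0,-15],0],[[0,0,0],[-13,-5,0],0],[[0,0,0],[-13,-5,0],0],[[0,0,0],[-13,-5,0],0],[[0,0,0.1],[0,0,0],0],[[0,0,0.11],[0,0,0],0],[[0,0,0.1],[0,0,0],0],[[0,0,0],[0,0,0],0],[[0,0,0],[0,0,0],0]]'
python3 - <<'E'
from h import *
todelta([510,-138,42])
p=ctrl.get_image("side");a=np.ascontiguousarray(p["pixels"][:,:,::-1])
o,P,R=st()
for q in [(13.5,10),(13.5,-10),(-13.5,10),(-13.5,-10)]:
  for dz in (8,-10):
    u=px(p,P+R@[*q,dz]);cv2.circle(a,tuple(int(v) for v in u),1,(255,255,0) if dz==8 else (0,255,0),-1)
cv2.imwrite("pics/s4.png",cv2.resize(a[190:320,340:500],None,fx=5,fy=4.6,interpolation=2))
E
```

```text
t: 6.85
ee_pos: [507.3, -137.2, 100.8]
orientation: [-3.086, 0.523, -0.034]
ft_force: [0.1, -0.0, 0.8]
width: 0.7
t 6.85 P [ 507.3 -137.2  100.8] xang -19.2 zax [ 0.023  0.007 -1.   ] F [ 0.1 -0.   0.8] w 0.7 q [-0.3   0.43  1.94  0.02  0.75  0.03]
tool delta [ 1.7  0.7 58.8]
t 6.9 P [ 507.3 -137.2  100.7] xang -19.2 zax [ 0.023  0.007 -1.   ] F [ 0.6 -0.8  0.5] w 0.5 q [-0.3   0.43  1.94  0.02  0.75  0.03]
```

View pics/s4.png

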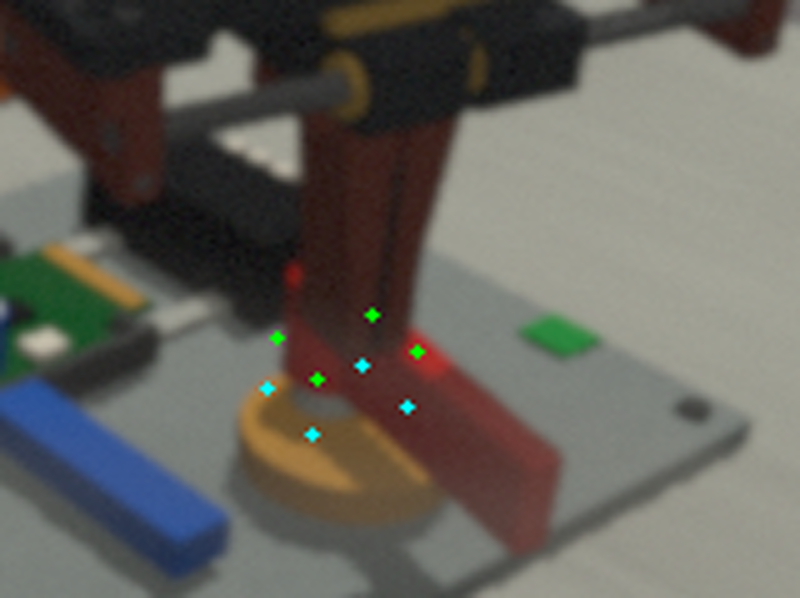

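The fingertips match the points 10 mm above the TCP, so when shut they really sit about 10 mm above the reported TCP. I'll go down to TCP z = 38.

```bash
python3 -m handwheel '[[[0,0,0],[0,0,16],0],[[0,0,0],[0,0,16],0],[[0,0,0],[0,0,16],0],[[0,0,0],[0,0,10],0],[[0,0,0],[0,0,4],0],[[0,0,0],[0,0,0],0],[[0,0,0],[6,0,0],0],[[0,0,0],[6,0,0],0],[[0,0,0],[6,0,0],0],[[0,0,0],[0,0,0],0]]'
python3 - <<'E'
from h import *
loc(-109)
p=ctrl.get_image("side");a=np.ascontiguousarray(p["pixels"][:,:,::-1])
cv2.imwrite("pics/s5.png",cv2.resize(a[190:320,340:500],None,fx=5,fy=4.6,interpolation=2))
E
```

```text
t: 7.73
ee_pos: [531.1, -144.2, 39.6]
orientation: [-3.091, 0.499, -0.044]
ft_force: [0.6, -0.1, -0.0]
width: 0.6
t 7.73 P [ 531.1 -144.2   39.6] xang -18.3 zax [ 0.029  0.006 -1.   ] F [ 0.6 -0.1 -0. ] w 0.6 q [-0.29  0.56  1.91  0.02  0.65  0.01]
radial 63.8 tang -16.0
```

View pics/s5.png

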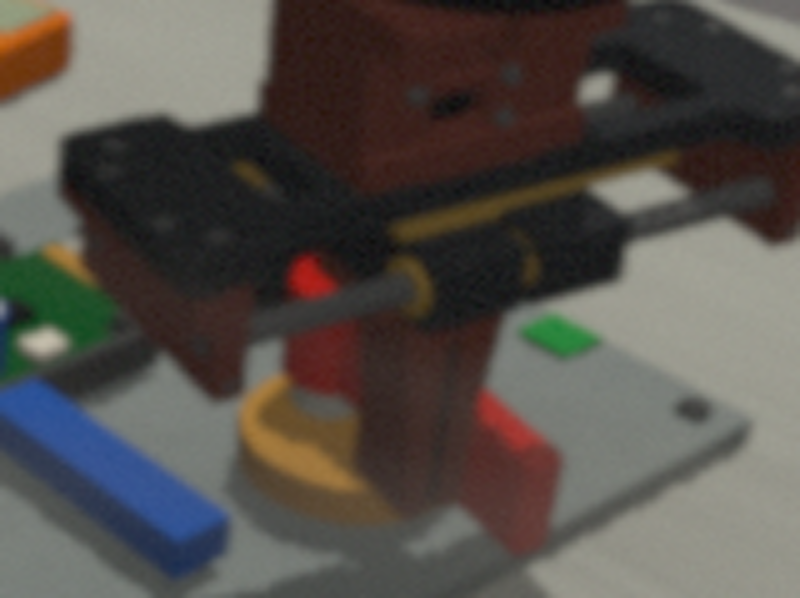

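```bash
python3 -m handwheel '[[[0,0,-0.1],[6.5,1.7,0],0],[[0,0,-0.1],[6.5,1.7,0],0],[[0,0,-0.1],[6.5,1.7,0],0],[[0,0,-0.1],[6.5,1.7,0],0],[[0,0,-0.1],[6.5,1.7,0],0],[[0,0,-0.1],[6.5,1.7,0],0],[[0,0,0],[0,0,0],0],[[0,0,0],[0,0,0],0],[[0,0,0],[0,0,0],0],[[0,0,0],[0,0,0],0]]'
python3 - <<'E'
from h import *
loc(-109+35)
p=ctrl.get_image("side");save(p,"s6.png")
p=ctrl.get_image("wrist");save(p,"w6.png")
E
```

```text
t: 8.62
ee_pos: [556.9, -156.8, 40.1]
orientation: [-3.097, -0.479, -0.012]
ft_force: [0.4, -0.4, 0.8]
width: 0.6
t 8.62 P [ 556.9 -156.8   40.1] xang 17.6 zax [ 0.006  0.009 -1.   ] F [ 0.4 -0.4  0.8] w 0.6 q [-0.3   0.6   1.83  0.02  0.72 -0.62]
radial 62.4 tang -28.4
```

View pics/s6.png

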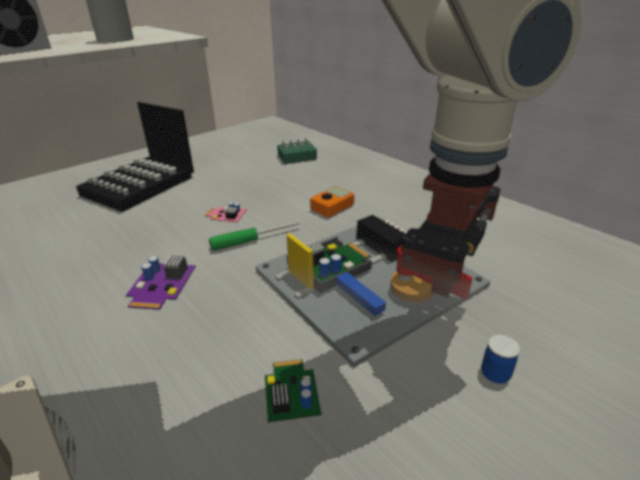

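View pics/w6.png

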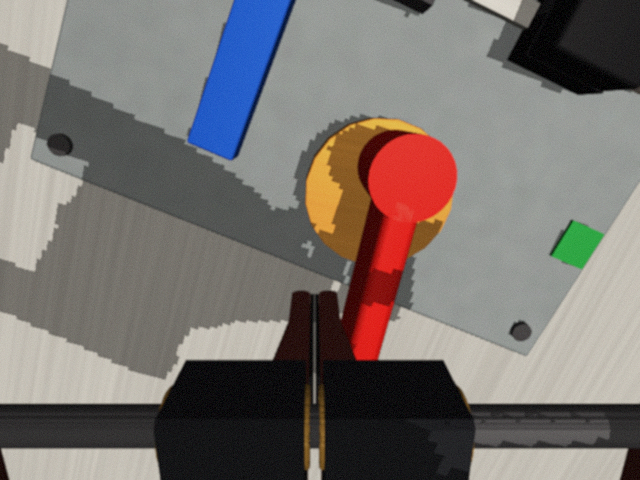

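The side and wrist views show the fingers pushing the lever's flat side properly, with the lever at about -85°. The tool runs about 12° ahead in rotation because the shift lags under load, so I'll use a larger shift and less turn.

```bash
python3 -m handwheel '[[[0,0,-0.08],[9,3,0],0],[[0,0,-0.08],[9,3,0],0],[[0,0,-0.08],[9,3,0],0],[[0,0,-0.08],[9,2.5,0],0],[[0,0,-0.08],[9,2.5,0],0],[[0,0,-0.08],[9,2,0],0],[[0,0,-0.08],[9,2,0],0],[[0,0,0],[0,0,0],0],[[0,0,0],[0,0,0],0],[[0,0,0],[0,0,0],0]]'
python3 - <<'E'
from h import *
loc(-50)
p=ctrl.get_image("wrist");save(p,"w7.png")
print(ray(p,(412,178),80))
E
```

```text
t: 9.55
ee_pos: [607.9, -140.1, 39.6]
orientation: [-2.824, -1.341, 0.019]
ft_force: [0.1, -0.6, 0.0]
width: 0.7
t 9.55 P [ 607.9 -140.1   39.6] xang 50.8 zax [-0.017  0.009 -1.   ] F [ 0.1 -0.6  0. ] w 0.7 q [-0.25  0.65  1.7   0.01  0.8  -1.14]
radial 65.5 tang -1.5
[579.79350936 -77.8827586   80.        ]
```

View pics/w7.png

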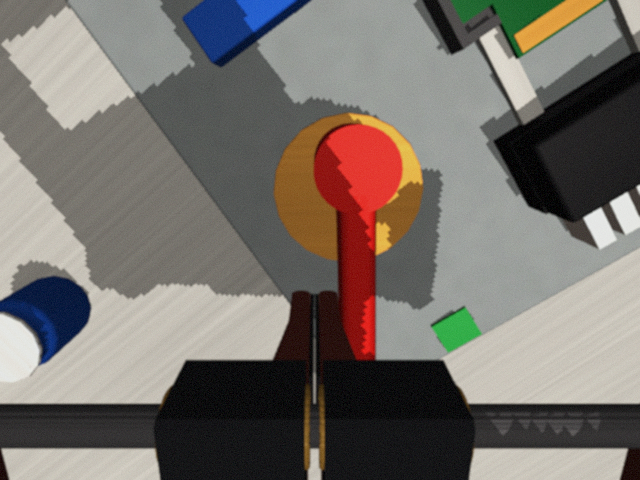

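The lever is now at about -38° and in line with the tool, leaving about 33° to go.

```bash
python3 -m handwheel '[[[0,0,-0.11],[9,2,0],0],[[0,0,-0.11],[9,2,0],0],[[0,0,-0.11],[9,2,0],0],[[0,0,-0.11],[9,2,0],0],[[0,0,0],[0,0,0],0],[[0,0,0],[0,0,0],0],[[0,0,0],[0,0,0],0],[[0,0,0],[0,0,0],0],[[0,0,0],[0,0,0],0],[[0,0,0],[0,0,0],0]]'
python3 - <<'E'
from h import *
loc(-10)
p=ctrl.get_image("wrist");save(p,"w8.png")
E
```

```text
t: 10.43
ee_pos: [625.5, -117.5, 39.6]
orientation: [-2.456, -1.924, 0.029]
ft_force: [0.0, 0.5, 0.5]
width: 0.5
t 10.43 P [ 625.5 -117.5   39.6] xang 76.2 zax [-0.028  0.005 -1.   ] F [0.  0.5 0.5] w 0.5 q [-0.2   0.67  1.67 -0.    0.83 -1.53]
radial 62.6 tang -17.9
```

View pics/w8.png

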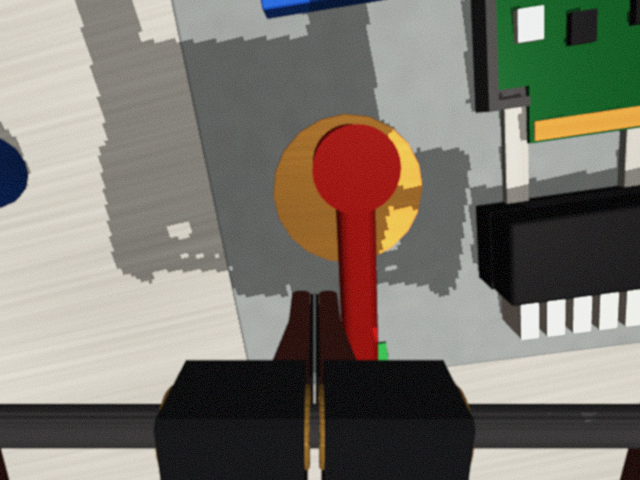

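```bash
python3 -m handwheel '[[[0,0,-0.1],[9,1.5,0],0],[[0,0,-0.04],[4,0,0],0],[[0,0,0],[0,0,0],0],[[0,0,0],[0,0,0],0],[[0,0,0],[0,0,0],0],[[0,0,0],[0,0,0],0],[[0,0,0],[-10,0,0],0],[[0,0,0],[-15,0,0],0],[[0,0,0],[-15,0,0],0],[[0,0,0],[0,0,0],0]]'
python3 - <<'E'
from h import *
loc(-5.4)
p=ctrl.get_image("wrist");save(p,"w9.png")
for r in ctrl.spot_point(p,"lever_end"): print(r["score"],w(p,r["position"]))
E
```

```text
t: 11.32
ee_pos: [624.7, -151.4, 39.6]
orientation: [-2.313, -2.096, 0.031]
ft_force: [-0.1, 0.5, -0.2]
width: 0.4
t 11.32 P [ 624.7 -151.4   39.6] xang 84.4 zax [-0.029  0.002 -1.   ] F [-0.1  0.5 -0.2] w 0.4 q [-0.25  0.68  1.65 -0.01  0.84 -1.72]
radial 63.3 tang -56.6
0.58 [659.31590955 -91.52486212  61.9263773 ]
```

View pics/w9.png

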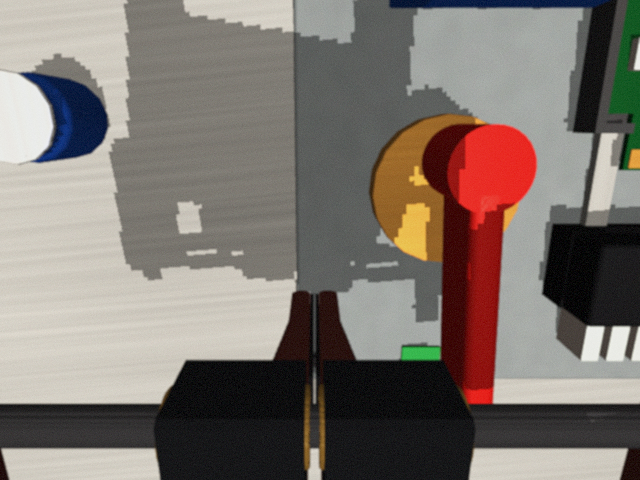

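The wrist view shows the lever at about -2° in world, so cam is about -0.06 rad, with the tip beside the green mark at (420,353). The cam is at its low point. I'm lifting off and moving round behind the yellow plate.

```bash
python3 -m handwheel '[[[0,0,0],[0,0,-37],0],[[0,0,0],[0,0,-37],0],[[0,0,0],[0,0,-36],0],[[0,0,0],[20,-27.5,0],0],[[0,0,0],[20,-27.5,0],0],[[0,0,0],[20,-27.5,0],0],[[0,0,0],[20,-27.5,0],0],[[0,0,0],[20,-27.5,0],0],[[0,0,0],[20,-27.5,0],0],[[0,0,0],[0,0,0],0]]'
python3 - <<'E'
from h import *
todelta([422.5,30.5,130])
p=ctrl.get_image("side");save(p,"s10.png")
for q in ["lever_end","cam_axis","push_face","low_mark"]:
    for r in ctrl.spot_point(p,q): print(q,r["score"],w(p,r["position"]).round(1))
E
```

```text
t: 12.25
ee_pos: [469.9, -9.8, 158.6]
orientation: [-2.319, -2.085, 0.027]
ft_force: [-1.5, 0.2, -0.2]
width: 0.5
t 12.25 P [469.9  -9.8 158.6] xang 83.9 zax [-0.028  0.005 -1.   ] F [-1.5  0.2 -0.2] w 0.5 q [-0.05  0.29  1.99  0.    0.9  -1.52]
tool delta [ 35.  -50.5  30.1]
lever_end 0.56 [663.8 -93.6  64.1]
cam_axis 0.78 [570.1 -84.4  64.2]
cam_axis 0.67 [463.   26.7  59.8]
push_face 0.98 [463.5  27.6  59.9]
low_mark 0.6 [677.5 -98.   13.4]
```

View pics/s10.png

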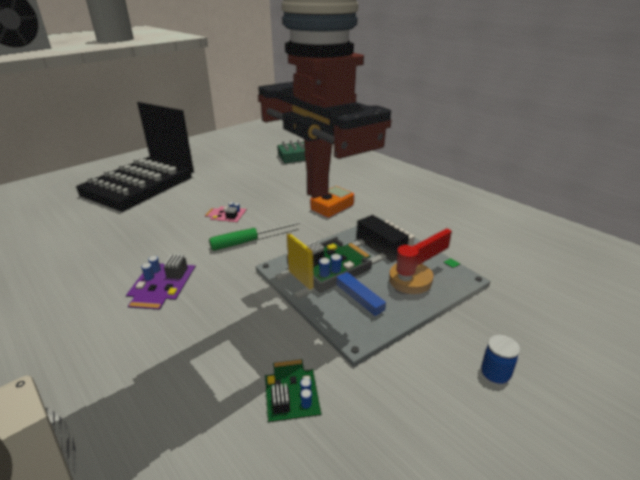

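The side view shows the lever pointing at the green mark (452,263) and the carriage still drawn back, with its plate at (300,260).

```bash
python3 -m handwheel '[[[0,0,0],[12,-18,0],0],[[0,0,0],[12,-18,0],0],[[0,0,0],[11,-15,0],0],[[0,0,0],[0,0,0],0],[[0,0,0],[0,0,28],0],[[0,0,0],[0,0,28],0],[[0,0,0],[0,0,25],0],[[0,0,0],[0,0,20],0],[[0,0,0],[0,0,12],0],[[0,0,0],[0,0,0],0]]'
python3 - <<'E'
from h import *
todelta([422.5,30.5,46])
todelta([449.5,28.5,46])
p=ctrl.get_image("side");save(p,"s11.png")
E
```

```text
t: 13.33
ee_pos: [444.9, 21.3, 43.8]
orientation: [-2.344, -2.083, 0.003]
ft_force: [-0.4, 0.1, -0.3]
width: 0.5
t 13.33 P [444.9  21.3  43.8] xang 83.2 zax [-0.006  0.003 -1.   ] F [-0.4  0.1 -0.3] w 0.5 q [ 0.02  0.46  2.11  0.01  0.57 -1.44]
tool delta [  6.5 -23.3  -2.1]
t 13.33 P [444.9  21.3  43.8] xang 83.2 zax [-0.006  0.003 -1.   ] F [-0.4  0.1 -0.3] w 0.5 q [ 0.02  0.46  2.11  0.01  0.57 -1.44]
tool delta [ 7.7  3.8 -2.2]
```

View pics/s11.png

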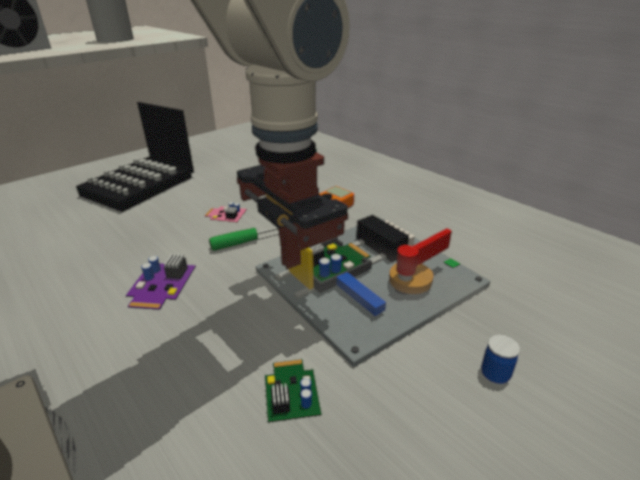

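The fingers stand just behind the yellow plate (305,265), with no contact yet. Now I'll push along tool +y.

```bash
python3 -m handwheel '[[[0,0,0],[6,0,0],0],[[0,0,0],[0,7,0],0],[[0,0,0],[0,8,0],0],[[0,0,0],[0,8,0],0],[[0,0,0],[0,8,0],0],[[0,0,0],[0,8,0],0],[[0,0,0],[0,0,0],0],[[0,0,0],[0,0,0],0],[[0,0,0],[0,0,0],0],[[0,0,0],[0,0,0],0]]'
python3 - <<'E'
from h import *
st()
p=ctrl.get_image("side");save(p,"s12.png")
for r in ctrl.spot_point(p,"board_mid")[:2]:print(r["score"],w(p,r["position"]).round(1))
a=p["pixels"][190:320,250:480,::-1];cv2.imwrite("pics/s12c.png",cv2.resize(a,None,fx=3.4,fy=3.4,interpolation=2))
E
```

```text
t: 14.22
ee_pos: [485.9, 22.3, 46.5]
orientation: [-2.341, -2.078, 0.011]
ft_force: [-3.0, -0.0, -1.0]
width: 0.2
t 14.22 P [485.9  22.3  46.5] xang 83.2 zax [-0.013  0.004 -1.   ] F [-3. -0. -1.] w 0.2 q [ 0.02  0.5   2.02  0.01  0.64 -1.44]
0.92 [313.4 185.7   4.6]
0.77 [5.069e+02 3.050e+02 3.000e-01]
```

View pics/s12c.png

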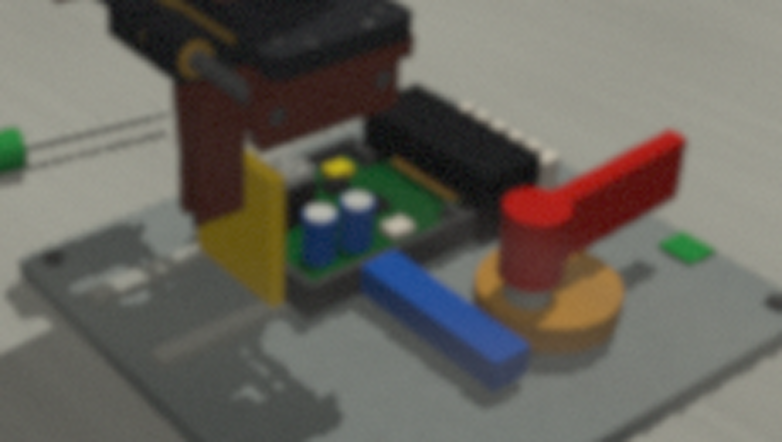

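The tongue is just entering the socket, after about 31 mm of travel. I'll push on to the stop.

```bash
python3 -m handwheel '[[[0,0,0],[0,7,0],0],[[0,0,0],[0,7,0],0],[[0,0,0],[0,7,0],0],[[0,0,0],[0,7,0],0],[[0,0,0],[0,7,0],0],[[0,0,0],[0,7,0],0],[[0,0,0],[0,7,0],0],[[0,0,0],[0,7,0],0],[[0,0,0],[0,7,0],0],[[0,0,0],[0,7,0],0]]'
python3 - <<'E'
from h import *
st()
p=ctrl.get_image("side");
a=p["pixels"][190:320,250:480,::-1];cv2.imwrite("pics/s13c.png",cv2.resize(a,None,fx=3.4,fy=3.4,interpolation=2))
E
```

```text
t: 15.15
ee_pos: [482.9, 21.0, 43.6]
orientation: [-2.263, -2.006, 0.164]
ft_force: [-26.0, 5.7, 33.5]
width: 0.3
t 15.15 P [482.9  21.   43.6] xang 83.1 zax [-0.155  0.013 -0.988] F [-26.    5.7  33.5] w 0.3 q [ 0.01  0.55  1.93  0.02  0.82 -1.46]
```

View pics/s13c.png

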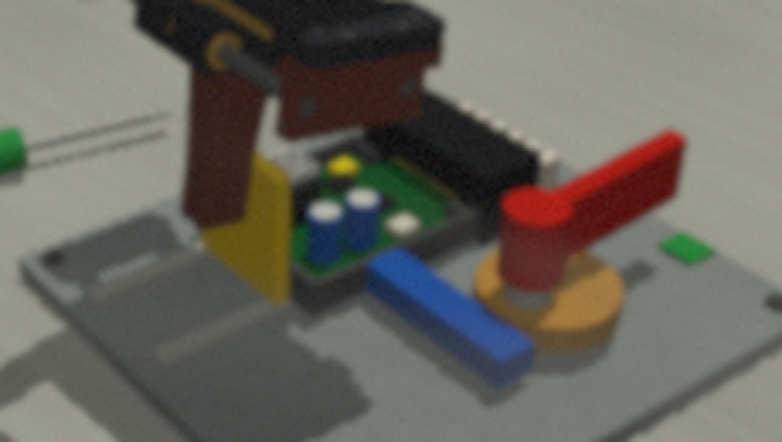

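The tool tilted and the force rose to 26 N in x and 33 N in z. I'll back off and measure the carriage.

```bash
python3 -m handwheel '[[[0,0,0],[0,-8,0],0],[[0,0,0],[0,-10,0],0],[[0,0,0],[0,-10,0],0],[[0,0,0],[0,-10,0],0],[[0,0,0],[0,0,0],0],[[0,0,0],[0,0,0],0],[[0,0,0],[0,0,0],0],[[0,0,0],[0,0,0],0],[[0,0,0],[0,0,0],0],[[0,0,0],[0,0,0],0]]'
python3 - <<'E'
from h import *
st()
c=np.array([557.7,-27.5]);y=np.radians(-5.4);R=np.array([[np.cos(y),-np.sin(y)],[np.sin(y),np.cos(y)]])
for n in ["side","top"]:
  p=ctrl.get_image(n)
  for q in ["push_face","board_mid"]:
    for r in ctrl.spot_point(p,q)[:2]:
        X=w(p,r["position"]);print(n,q,round(r["score"],2),X.round(1),(R.T@(X[:2]-c)).round(1))
  if n=="side":
    a=p["pixels"][190:320,250:480,::-1].copy()
    for s in (35,37.5,40):
      for yy in (15,75):
        for z in (16,85):
          X=[*(c+R@[-103+s,yy]),z];cv2.circle(a,tuple(int(round(v)) for v in px(p,X)-[250,190]),0,(255,0,255) if s==40 else (255,255,0),-1)
    cv2.imwrite("pics/s14c.png",cv2.resize(a,None,fx=3.4,fy=3.4,interpolation=0))
  save(p,n+"14.png")
E
```

```text
t: 16.03
ee_pos: [448.6, 25.9, 52.6]
orientation: [-2.269, -2.012, 0.151]
ft_force: [-0.4, 1.2, -0.1]
width: 0.1
t 16.03 P [448.6  25.9  52.6] xang 83.2 zax [-0.144  0.013 -0.989] F [-0.4  1.2 -0.1] w 0.1 q [ 0.02  0.5   2.01  0.02  0.78 -1.45]
side push_face 0.95 [502.7  21.6  57.9] [-59.4  43.7]
side push_face 0.43 [675.7 -98.6  12.4] [124.1 -59.7]
side board_mid 0.84 [557.7  18.8  26.5] [-4.3 46.1]
side board_mid 0.82 [ 331.5 -119.9    0.8] [-216.5 -113.2]
top board_mid 0.72 [5.031e+02 3.089e+02 4.000e-01] [-86.  329.8]
top board_mid 0.67 [313.  187.2  -4.4] [-263.8  190.7]
```

View pics/s14c.png

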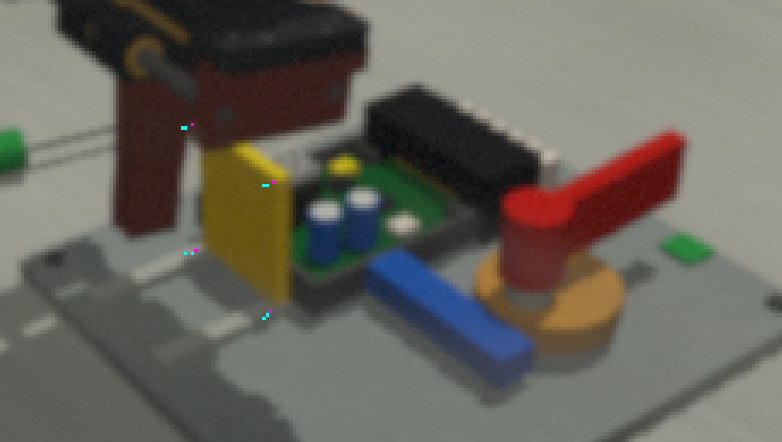

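View pics/top14.png

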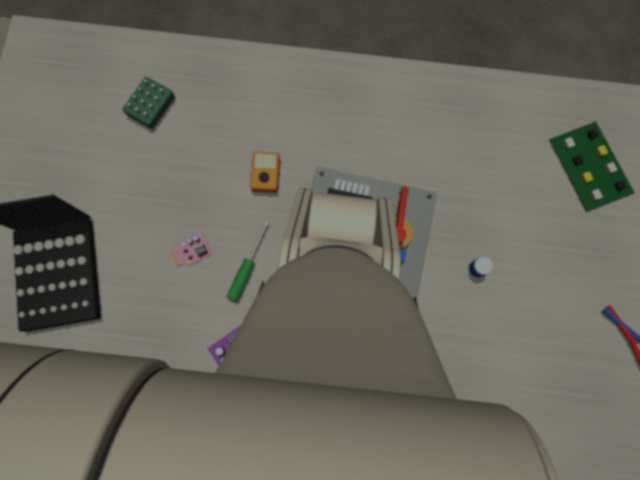

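Push_face in the side view moved from x = 463.5 to 502.7, about 39.4 mm, and the board by about 40 mm, so the carriage looks home. I'll level the tool, lift clear and check with an unobstructed view.

```bash
python3 -m handwheel '[[[0,0,0],[0,-8,-5],0],[[-0.07,0,0],[0,0,-15],0],[[-0.07,0,0],[0,0,-20],0],[[0,0,0],[0,0,-35],0],[[0,0,0],[0,0,-35],0],[[0,0,0],[30,0,-20],0],[[0,0,0],[35,0,0],0],[[0,0,0],[35,0,0],0],[[0,0,0],[35,0,0],0],[[0,0,0],[35,0,0],0]]'
python3 -m handwheel '[[[0,0,0],[35,0,0],0],[[0,0,0],[35,0,0],0],[[0,0,0],[35,0,0],0],[[0,0,0],[35,0,0],0],[[0,0,0],[35,0,0],0],[[0,0,0],[0,0,0],0],[[0,0,0],[0,0,0],0],[[0,0,0],[0,0,0],0],[[0,0,0],[0,0,0],0],[[0,0,0],[0,0,0],0]]'
python3 - <<'E'
from h import *
st()
c=np.array([557.7,-27.5]);y=np.radians(-5.4);R=np.array([[np.cos(y),-np.sin(y)],[np.sin(y),np.cos(y)]])
p=ctrl.get_image("top");save(p,"top15.png")
for q in ["push_face","board_mid","driver_mid","meter_mid","capacitor_mid","lever_end","cam_axis"]:
    for r in ctrl.spot_point(p,q)[:2]:
        X=w(p,r["position"]);print(q,round(r["score"],2),X.round(1),(R.T@(X[:2]-c)).round(1))
a=cv2.imread("pics/top0.png");b=cv2.imread("pics/top15.png")
cv2.imwrite("pics/cmp.png",cv2.resize(np.hstack([a[155:315,290:450],b[155:315,290:450]]),None,fx=2.5,fy=2.5,interpolation=2))
cv2.imwrite("pics/crop15.png",cv2.resize(b[150:320,290:500],None,fx=3.5,fy=3.5,interpolation=2))
E
```

```text
t: 17.17
ee_pos: [459.3, 196.6, 191.8]
orientation: [2.36, 2.071, -0.005]
ft_force: [0.8, -0.2, -0.5]
width: 0.6
t: 18.0
ee_pos: [475.4, 381.5, 194.1]
orientation: [2.354, 2.079, -0.005]
ft_force: [-0.3, 0.5, 0.4]
width: 0.4
t 18.0 P [475.4 381.5 194.1] xang 82.9 zax [-0.002 -0.003 -1.   ] F [-0.3  0.5  0.4] w 0.4 q [ 0.66  0.42  1.68 -0.    1.05 -0.79]
push_face 0.82 [500.7  26.4  62.2] [-61.8  48.3]
push_face 0.4 [674.3 183.7  15.2] [ 96.2 221.2]
board_mid 0.75 [554.8  16.3  23.4] [-7.  43.3]
board_mid 0.68 [505.1 309.3   0.9] [-84.  330.4]
driver_mid 0.8 [498.8 189.8  11.7] [-79.1 210.8]
meter_mid 0.66 [675.3 188.8  13.7] [ 96.7 226.4]
capacitor_mid 0.85 [ 537.2 -258.5   21. ] [   1.4 -231.9]
lever_end 0.69 [661.8 -92.3  63.5] [109.7 -54.8]
cam_axis 0.55 [567.5 -92.5  61. ] [ 15.8 -63.8]
```

View pics/crop15.png

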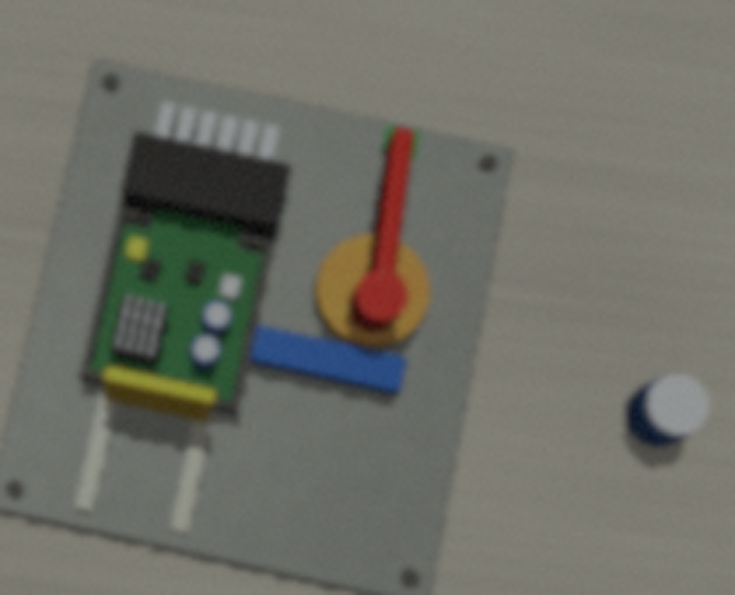

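Run:
```python
from h import *
p=ctrl.get_image("top")
A=cv2.imread("pics/top0.png");B=cv2.imread("pics/top15.png")
def cen(I,col,box):
    h=cv2.cvtColor(I,cv2.COLOR_BGR2HSV).astype(int)
    m=(h[...,1]>120)&(h[...,2]>60)
    m&=(h[...,0]>22)&(h[...,0]<34) if col=="y" else (h[...,0]>100)&(h[...,0]<125)
    x0,y0,x1,y1=box;mm=np.zeros_like(m);mm[y0:y1,x0:x1]=m[y0:y1,x0:x1]
    n,l,s,c=cv2.connectedComponentsWithStats(mm.astype(np.uint8));k=1+np.argmax(s[1:,4]);return c[k],s[k,4]
for col,z,b1,b2 in (("b",34,(356,255,410,290),(356,238,412,266)),("y",80,(310,265,352,295),(310,245,356,275))):
    (a,na),(b,nb)=cen(A,col,b1),cen(B,col,b2)
    d=ray(p,b,z)-ray(p,a,z);print(col,a,b,na,nb,d.round(1),np.linalg.norm(d[:2]).round(1))
```

```text
b [378.91479821 272.33632287] [383.24944321 252.37639198] 446 449 [39.8 -4.3  0. ] 40.1
y [330.25751073 282.04291845] [334.75367647 261.41544118] 233 272 [38.9 -3.6  0. ] 39.0
```

The nose moved 40.1 mm and the plate 39.0 mm. The tongue is in the socket, the lever is on the mark and the bystanders haven't moved. Handing in.

```bash
python3 -c "
from workcell import ctrl
print(ctrl.close_job())"
```

```text
the job is handed in; nothing more can be done
None
```

I turned the lever to the green mark with shut fingertips, then pushed the carriage home by its yellow plate and handed the job in. The clock read about 18 s at my last look. `close_job` gives no verdict, so this rests on my own checks.

**Last checks, arm clear of everything:**
- **Cam:** the lever points at the green mark, about 3° past low point (limit 20°).
- **Carriage:** the blue nose moved 40.1 mm and the yellow plate 39.0 mm between the first and last top views. These differ by about 1 mm, but both are above the 37.5 mm needed.
- **Board:** it lies in the carriage with its tongue in the socket, at about station x = -7 mm and 23 mm above the bench.
- **Bystanders:** screwdriver, meter and capacitor are within about 4 mm of their first readings, which is within the measuring error.

**What did not go as planned:**
- **First lever push:** the fingertips rode up over the lever after about 12° of turn. When shut they sit about 10 mm above the reported TCP, not 8 mm below it. I went back behind the lever, worked lower, and the second push held.
- **End of the carriage push:** the tool tilted about 9° against the stop, with 26 N sideways and 33 N upwards at the wrist. That is well below the 120 N wrist limit. I backed off straight away, and nothing looked disturbed afterwards. I could not tell whether part of that force came from the gripper's body.

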